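Set an incense cone on its holder with tongs

TASK

Take the small steel tongs out of their wooden stand and, with the tongs, lift the tall incense cone off the saucer and set it down gently, upright and wholly on the round brass plate of the incense holder. Then stand the tongs back in the pocket of their stand, tips down. Do not touch the cone with the gripper's own fingers, and leave the burnt-down stub on the saucer and the other things where they are.

Things in the scene. Friction and masses are not known exactly. Their poses are not given: they have to be found in the camera images.
- tongs: Steel spring tongs, 103 mm long, 60 g, standing tips down in the stand. Origin: lower end, midway between the tips; z up along the tongs, y the direction in which the arms open. The two arms hang from hinges 97 mm up, 9 mm either side of the middle, and spring open: then the jaws are 40 mm apart inside, 51 mm over their outsides, 12 mm wide along x and 16 mm high.
- tongs_grip (a point): Middle of the tongs, 65 mm up, between the finger rests on the arms' outsides (20 mm wide, 16 mm high); the bow's top is 38 mm above. Squeeze the rests along y: 39 mm over them is open, 35 to 37 mm holds the tongs with open jaws, about 31 mm closes on a 16 mm part, 26 mm is fully closed. The springs push back with 4 (open) to 6 N (closed); 15 to 20 N grips a part well.
- tongs_tip (a point): Middle of the gap between the jaws, 8 mm above the tongs' lower end. The jaws move about 2.8 times as far as the finger rests. Axes as the tongs.
- tongs_left (a joint): Closing angle of one arm of the tongs in rad (the other moves as its mirror image): 0 fully open, about 0.14 closed on a 16 mm thick part, 0.215 fully closed.
- stand: Light wooden stand of the tongs: a base plate 76 x 96 x 6 mm carrying an upright open-topped box, 32 mm (x) by 70 mm (y) outside and 40 mm high overall. Its pocket is 20 mm (x) by 58 mm (y), its floor 6 mm above the table. Origin: centre of the underside; z up. The tongs stand in it with their y along the stand's y. Fixed.
- pocket (a point): Centre of the floor of the stand's pocket, 6 mm above the table, where the tongs' origin belongs.
- saucer: Shallow white round saucer, 132 mm across, rim 10 mm high, flat floor 6 mm above the table with a radius of about 58 mm. Origin: centre of the underside. Fixed.
- cone: Brown incense cone, whole, 34 mm tall, standing upright on the saucer: 20 mm in diameter at the base, 8 mm at the flat top, 12 g. Origin: centre of its base; z up along its axis.
- stub: Burnt-down stub of another cone on the same saucer: 20 mm in diameter, only 11 mm tall. Origin: centre of its base. At least 40 mm from the cone's axis. To be left alone.
- holder: Dark wooden incense holder, a block 75 mm (x) by 150 mm (y), 18 mm high, with a round brass plate near its +y end and two small stick holes near its other end. Origin: centre of the underside; z up. Fixed.
- plate (a point): Centre of the upper face of the round brass plate (44 mm in diameter, flat, standing 4 mm proud of the wood, its top 22 mm above the table), 35 mm from the holder's middle along its +y.
- tin: Closed red tin candy box, 89 x 124 mm, 48 mm high. Origin: centre of the underside. A bystander.
- jar: Glass jar with a steel twist cap, 72 mm in diameter, 105 mm tall. Origin: centre of the underside. A bystander.
- teapot: Small blue ceramic teapot, 104 mm in diameter, 96 mm tall, spout towards its -x, handle towards its +x. Origin: centre of the underside. A bystander.
- strainer: Stainless steel tea strainer, a cup 64 mm across and 26 mm high with a flat handle reaching to 104 mm along its +x. Origin: centre of the cup's underside. A bystander.
- teabowl: White ceramic tea bowl, 68 mm across, 48 mm tall. Origin: centre of the underside. A bystander.
- matchbox: Closed cardboard matchbox, 36 x 55 mm, 15 mm high. Origin: centre of the underside. A bystander.

How it is judged:
On the way, in this order (a step that is already met when the one before it is completed fails the run):
1. the cone is lifted clear of the saucer in the tongs' jaws (z of cone in the frame of saucer above 0.025 m and contact force between tongs and cone above 0.1 N and contact force between the fingers and tongs above 0.1 N), for 0.2 s.
2. the cone stands on the brass plate, let go by the tongs (horizontal distance between cone and plate below 0.013 m and z of cone in the frame of plate between -0.004 and 0.004 m and angle between cone's own z axis and vertical below 0.15 rad and contact force between tongs and cone below 0.05 N and linear speed of cone below 0.03 m/s), for 0.2 s.
At the end, for the whole second after the job is handed in: Cone at rest upright (0.15 rad) on the plate: centre within 13 mm, height 4 mm, clear of the tongs. Tongs at rest in the pocket, tips down: within 20 mm of its centre, under 8 mm above its floor, tilt under 0.3 rad, turned under 0.4 rad. Stub within 15 mm of its start (horizontal distance between cone and plate below 0.013 m and z of cone in the frame of plate between -0.004 and 0.004 m and angle between cone's own z axis and vertical below 0.15 rad and linear speed of cone below 0.02 m/s and contact force between tongs and cone below 0.05 N and horizontal distance between tongs and pocket below 0.02 m and z of tongs in the frame of pocket below 0.008 m and angle between tongs's own z axis and vertical below 0.3 rad and angle between the y axis of tongs and the y axis of stand, either way round below 0.4 rad and linear speed of tongs below 0.03 m/s and distance of stub from where it was at the start of the episode below 0.015 m); the robot touches nothing.
It fails at once if the cone is touched by the gripper or arm instead of the tongs (contact force between any of the fingers, the arm and cone above 0.2 N).
It fails at once if the cone is dropped onto the holder (faster than 0.5 m/s within 40 mm of the plate's centre) instead of being set down (distance between cone and plate below 0.04 m and linear speed of cone above 0.5 m/s).
It fails at once if the stub is moved by more than 15 mm (distance of stub from where it was at the start of the episode above 0.015 m).
It fails at once if a bystander is moved by more than 25 mm (distance of any of tin, jar, teapot, strainer, teabowl, matchbox from where it was at the start of the episode above 0.025 m).
It also fails if it takes over 67 s, if anything falls off the work surface, if the arm or the gripper's body presses on something with over 40 N, if the wrist force passes 120 N, or if a joint passes its speed limit or range.

ROBOT

A 7-joint arm with a two-finger parallel gripper is mounted at the origin on the work surface. World frame = base frame: x ahead of the robot, y to its left, z up, the work surface at z = 0. Lengths are in m, angles in rad, forces in N, time in s.
With the tool pointing down it reaches from about 0.425 to 0.875 m from the base axis. Payload 4.7 kg.
Tool frame: the origin (TCP) lies midway between the tips of the shut fingers; the grasp point (between the pads) lies env.pinch_z behind it (env.pinch_z is the distance from the TCP to the grasp point, in m); z points along the fingers, y is the direction in which the jaws open and shut (so a half turn about z gives the same grasp; the last joint's range is limited). The gripper opens to 87 mm and grips with 3 to 60 N. Pads are 19 mm wide; open, the fingers measure 117 mm over their backs; the gripper's body (75 mm by 190 mm) begins 51 mm behind the grasp point.
Start: joints at [1.354, 0.321, -0.07, 1.45, 0.023, 1.371, -0.057], TCP at [0.149, -0.633, 0.223] pointing down, gripper open.
Joint ranges: [-2.86, 2.86], [-0.3, 2.09], [-1.38, 1.24], [0.06, 2.45], [-1.56, 4.7], [0.09, 2.05], [-2.69, 2.69]. Speed limits (rad/s): [2.57, 2.57, 3.14, 3.14, 3.14, 3.14, 3.14].

INTERFACE

Orientations are given as a unit quaternion [x, y, z, w].
In Python, from bench import status, vision, job, env gives the robot as it stands.
- The arm moves only by the tool servo_tool, never from a script. Its argument "series" is a list of rows, each an object of numbers: "jaw": the opening in per cent of the stroke, from 0 (shut) to 100 (fully open); "dx", "dy", "dz": the shift along the tool's x, y, z in mm; "turn": the turn about the tool's z in degrees. In form: [{"jaw": .., "dx": .., "dy": .., "dz": .., "turn": ..}, ...]. A call has 1 to 10 rows; each row shifts and turns the commanded pose from where the row before left it, along the tool's axes as they then stand; what a row does not reach is not made up. A row lasts 1/12 s, in which the tool goes at most 41.7 mm and 7.16 degrees, less where a joint would pass 70% of its speed; a pose out of reach is approached as far as the arm can. A call with a gripper value outside its range is refused whole. The fingers move at their own pace and stop on an object; the grip force is fixed at half the most. Time passes only in rows, so rows that do not move let the fingers close. It gives the time, the measured TCP pose, the force and the opening at its end, in the units of the state.
- status.state(): the state, without advancing time (a new reading comes with each control period).
- vision.capture(name): name is "side" or "top" or "wrist"; returns a dict with "image" (480x640x3 uint8, red, green, blue), "intrinsics" (3x3 intrinsics, pixels), "extrinsics" (4x4, takes a point from world to camera coordinates); the wrist camera has in their place "tool_from_camera" (4x4, takes a point from camera to tool coordinates, whose origin is the TCP and whose axes are the flange's). Camera axes: x right, y up, looking along -z (the intrinsics and any distortion apply to the point x, -y, -z); pixel columns grow to the right and rows downward; lengths in m; the calibration is good to about 2 mm. A picture is of the moment at which its call begins: read the wrist's pose just before it. There is no depth.
- job.job_done(): hands the job in, once; it reports no verdict.
The state is a dict: "t": time; "joints": joint angles; "qd": joint speeds; "tau": joint torques, N m; "tool_pos": TCP position; "orientation": TCP orientation; "ft_force": force on the tool from outside, world axes, zero at the start; "torque": the same for the moment, N m; "opening": finger opening in m.
Only numpy, scipy, OpenCV 4.12 (cv2) and the standard library are available. Lean on these libraries where they do the work, as an engineer would, in place of code of your own. Each camera call takes 0.05 s, during which the arm holds its last target. There are 200 camera calls.

## Working session

There is one attempt and no reset: what is moved stays moved. The work goes in short steps, Python scripts to look and compute and a tool call to move; the robot and the scene stay as the last step left them, time stands still between calls to the robot, and variables do not carry over. Pictures are saved under pics/ and viewed, about 8 in all and at most 12, crops included, and the job is handed in when it is done.

Besides the shell and the picture viewer there is one more tool, called after "Emit:" as a command line: name --argument value ..., lists and objects as JSON in quotes. servo_tool: Moves the arm, as the interface text tells. Its arguments: {"type":"object","properties":{"series":{"type":"array"}},"required":["series"]}

```bash
ls; mkdir -p pics
python3 - <<'E'
from bench import status,vision,env
import cv2,numpy as np
s=status.state(); print(s); print(env.pinch_z)
for n in ("top","side"):
    d=vision.capture(n); cv2.imwrite(f"pics/{n}0.png",d["image"][:,:,::-1]); print(n,d["intrinsics"],d["extrinsics"],[k for k in d])
    np.savez(f"{n}0.npz",**{k:v for k,v in d.items()})
E
```

```text
pics
{'t': 0.0, 'joints': array([ 1.35409134,  0.32184385, -0.07009488,  1.45168354,  0.02258029,
        1.37079829, -0.05690087]), 'qd': array([ 5.20632023e-04, -1.13076889e-03,  1.08501583e-03,  3.40017683e-04,
        3.34592209e-05,  2.38435976e-03, -1.01676149e-03]), 'tau': array([ 3.74094925e-04, -4.91282523e+01, -4.03197370e-01, -3.12528276e+01,
       -6.37278683e-02,  4.34586941e-02,  1.87533419e-04]), 'tool_pos': array([ 0.14853073, -0.63222646,  0.22144376]), 'orientation': array([ 9.93346000e-01,  1.15164135e-01, -1.49839746e-04, -9.61398620e-04]), 'ft_force': array([0.0446296 , 0.94397169, 0.14744704]), 'torque': array([ 0.02473572,  0.07636149, -0.02658706]), 'opening': 0.08674451425431777}
0.0187
top [[452.39044024   0.         320.90332066]
 [  0.         452.39044024 237.85055289]
 [  0.           0.           1.        ]] [[-0.02040461 -0.9995638  -0.02135069  0.03438642]
 [ 0.99864265 -0.0214001   0.04748571 -0.59381492]
 [-0.0479219  -0.02035278  0.99864371 -1.17769843]
 [ 0.          0.          0.          1.        ]] ['image', 'intrinsics', 'extrinsics']
side [[482.64062929   0.         318.33333085]
 [  0.         482.64062929 238.92984926]
 [  0.           0.           1.        ]] [[-0.82251568 -0.56874152  0.00102213  0.50190817]
 [ 0.30349919 -0.43740011  0.84650422 -0.25358984]
 [-0.48099502  0.6965732   0.53238104 -0.85538193]
 [ 0.          0.          0.          1.        ]] ['image', 'intrinsics', 'extrinsics']
```

View pics/top0.png

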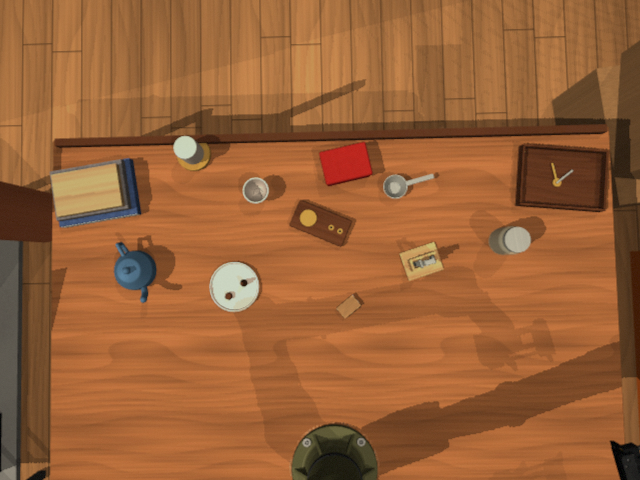

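View pics/side0.png

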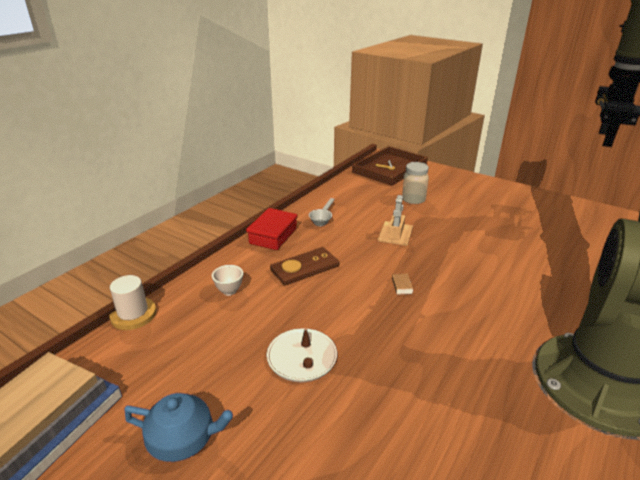

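The top view shows the saucer at about (234,287) with dark blobs at (228,296) and (243,283). The plate is at (308,218) and the stand at (421,261). The side view shows the tall cone at (306,338), beyond the stub at (308,363).

```bash
cat > h.py <<'E'
import numpy as np,cv2
from bench import status,vision,env
from scipy.spatial.transform import Rotation as R
PZ=env.pinch_z
def cam(n):
    s=status.state(); d=vision.capture(n); K=d["intrinsics"]
    if n=="wrist":
        T=np.eye(4);T[:3,:3]=R.from_quat(s["orientation"]).as_matrix();T[:3,3]=s["tool_pos"]
        C=T@d["tool_from_camera"]
    else: C=np.linalg.inv(d["extrinsics"])
    return d["image"][:,:,::-1].copy(),K,C
def ray(K,C,p):
    u,v=p; c=np.array([(u-K[0,2])/K[0,0],-(v-K[1,2])/K[1,1],-1.])
    return C[:3,3],C[:3,:3]@c
def onz(K,C,p,z):
    o,d=ray(K,C,p); return o+d*(z-o[2])/d[2]
def proj(K,C,P):
    c=np.linalg.inv(C)@np.append(P,1); return np.array([K[0,0]*c[0]/-c[2]+K[0,2],K[1,1]*-c[1]/-c[2]+K[1,2]])
def blobs(m,mn=10):
    n,l,st,ce=cv2.connectedComponentsWithStats(m.astype(np.uint8))
    return [(ce[i],st[i]) for i in range(1,n) if st[i,4]>=mn]
def tool(P):
    "tool pose, and point P in tool axes (mm)"
    s=status.state(); r=R.from_quat(s["orientation"]); return 1000*r.inv().apply(np.asarray(P)-s["tool_pos"])
E
python3 - <<'E'
from h import *
D={}
for n in("top","side"):
    d=np.load(n+"0.npz"); im=d["image"]; K=d["intrinsics"];C=np.linalg.inv(d["extrinsics"]);D[n]=(im,K,C)
    hsv=cv2.cvtColor(im,cv2.COLOR_RGB2HSV)
    x0,y0,x1,y1=(205,255,265,318) if n=="top" else (262,322,342,386)
    g=im.max(2); m=np.zeros(g.shape,bool); m[y0:y1,x0:x1]=g[y0:y1,x0:x1]<90
    for c,s in blobs(m,8): print(n,"dark",c,s,onz(K,C,c,.006)[:2],"bottom",onz(K,C,(s[0]+s[2]/2,s[1]+s[3]),.006)[:2])
    m=np.zeros(g.shape,bool); m[y0:y1,x0:x1]=((hsv[...,1]<90)&(g>150))[y0:y1,x0:x1]
    b=max(blobs(m),key=lambda b:b[1][4]);st=b[1];print("saucer",b,onz(K,C,(st[0]+st[2]/2,st[1]+st[3]/2),.01))
    x0,y0,x1,y1=(296,205,320,232) if n=="top" else (275,255,305,277)
    m=np.zeros(g.shape,bool); m[y0:y1,x0:x1]=((hsv[...,0]>15)&(hsv[...,0]<32)&(hsv[...,1]>100)&(g>120))[y0:y1,x0:x1]
    for c,s in blobs(m,30): print("plate",c,s,onz(K,C,c,.022))
im=D["top"][0]
crops=[cv2.resize(D["top"][0][235:290,390:465],None,fx=5,fy=5,interpolation=2),cv2.resize(D["top"][0][255:320,200:275],None,fx=5,fy=5,interpolation=2)]
crops=[cv2.resize(c,(375,300)) for c in crops]
crops2=[cv2.resize(D["side"][0][190:250,370:445],(375,300),interpolation=2),cv2.resize(D["side"][0][320:390,260:345],(375,300),interpolation=2)]
cv2.imwrite("pics/crops.png",np.vstack([np.hstack(crops),np.hstack(crops2)])[:,:,::-1])
E
```

```text
top dark [243.66666667 282.43333333] [241 280   6   6  30] [0.48088832 0.2293229 ] bottom [0.47145254 0.2285518 ]
top dark [230.1 295. ] [228 293   4   6  10] [0.44840992 0.26580736] bottom [0.437873   0.26618756]
saucer (array([233.58539205, 286.29860365]), array([ 209,  262,   50,   50, 1862], dtype=int32)) [0.4695484 0.254335  0.01     ]
plate [307.8907563 217.6302521] [300 209  17  18 238] [0.64791914 0.05488873 0.022     ]
side dark [305.52380952 339.44444444] [302 332   8  14  63] [0.48996214 0.21760684] bottom [0.47884581 0.23138754]
side dark [305.27272727 364.72727273] [304 363   4   4  11] [0.45209226 0.2706075 ] bottom [0.4477861  0.27429215]
saucer (array([300.91138777, 354.98498718]), array([ 266,  328,   71,   54, 2731], dtype=int32)) [0.46968944 0.25819483 0.01      ]
plate [291.08040201 265.57286432] [282 259  19  14 199] [0.64933106 0.0544677  0.022     ]
```

View pics/crops.png

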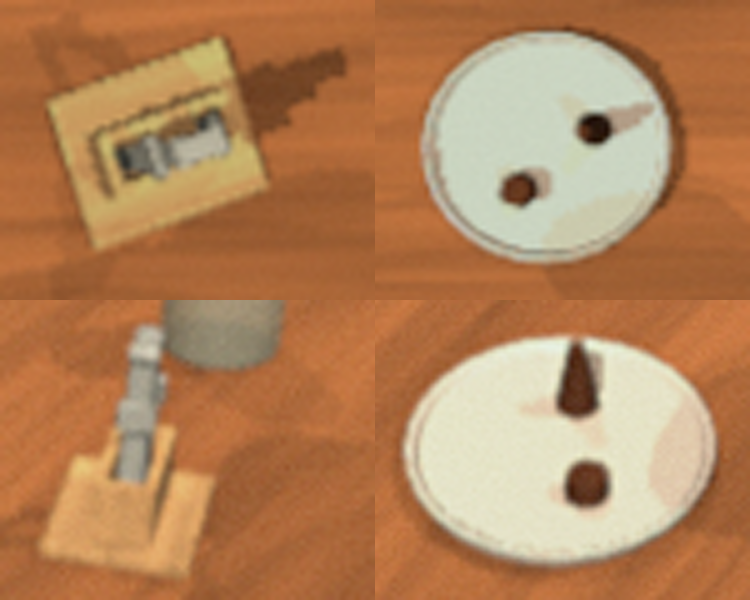

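The crops show the cone at about (243,282), the stub at (228,296) and the stand's base corners, and the tongs are standing in the pocket. Next I work out the stand pose and the shift to get above it.

Run:
```python
from h import *
d=np.load("top0.npz");K=d["intrinsics"];C=np.linalg.inv(d["extrinsics"])
cr=np.array([(48,100),(222,36),(268,185),(97,248)])/5+[390,235]
W=np.array([onz(K,C,p,.006) for p in cr]); print(W[:,:2],W.mean(0))
e=[np.linalg.norm(W[i]-W[(i+1)%4]) for i in range(4)];print(e)
y=(W[1]-W[0]+W[2]-W[3]); print("stand y world angle",np.degrees(np.arctan2(y[1],y[0])))
P=W.mean(0);P[2]=.2214; print(tool(P))
dd=vision.capture("wrist");print(dd["intrinsics"],dd["tool_from_camera"])
```

```text
[[ 0.54505273 -0.18466086]
 [ 0.57690598 -0.27711536]
 [ 0.49802395 -0.29864692]
 [ 0.46675353 -0.20811278]] [ 0.52168405 -0.24213398  0.006     ]
[np.float64(0.09778785088324313), np.float64(0.08176786539885332), np.float64(0.09578241018909439), np.float64(0.0817359034094075)]
stand y world angle -70.9676387446727
[ 452.52165507 -294.43818384    0.63637796]
[[357.10131973   0.         318.08599474]
 [  0.         357.10131973 238.29454706]
 [  0.           0.           1.        ]] [[ 1.14320407e-03  9.62385948e-01  2.71683605e-01  7.48629493e-02]
 [ 9.99999017e-01 -8.79717796e-04 -1.09161868e-03 -9.50677873e-04]
 [-8.11553574e-04  2.71684585e-01 -9.62386007e-01 -1.62010042e-01]
 [ 0.00000000e+00  0.00000000e+00  0.00000000e+00  1.00000000e+00]]
```

Emit:
servo_tool --series '[{"dx": 32, "dy": -21, "jaw": 100}, {"dx": 32, "dy": -21}, {"dx": 32, "dy": -21}, {"dx": 32, "dy": -21}, {"dx": 32, "dy": -21}, {"dx": 32, "dy": -21}, {"dx": 32, "dy": -21}, {"dx": 32, "dy": -21}, {"dx": 32, "dy": -21}, {"dx": 32, "dy": -21}]'

```text
schema error: expected keys jaw, dx, dy, dz, turn
```

Emit:
servo_tool --series '[{"dx": 32, "dy": -21}, {"dx": 32, "dy": -21}, {"dx": 34, "dy": -21}, {"dx": 34, "dy": -21}, {"turn": -5}, {}, {}]'

```text
schema error: expected keys jaw, dx, dy, dz, turn
```

Run:
```python
from h import *
im,K,C=cam("wrist");np.savez("w1.npz",im=im,K=K,C=C);cv2.imwrite("pics/w1.png",im)
s=status.state();print(s["t"],s["tool_pos"],R.from_quat(s["orientation"]).as_matrix()[:,1],s["joints"],s["opening"])
```

```text
0.2 [ 0.14859602 -0.63244934  0.22186466] [ 0.22879167 -0.97347467 -0.00119987] [ 1.35408399  0.32157204 -0.07010614  1.45119696  0.0225954   1.37081213
 -0.05691524] 0.08684446855145773
```

View pics/w1.png

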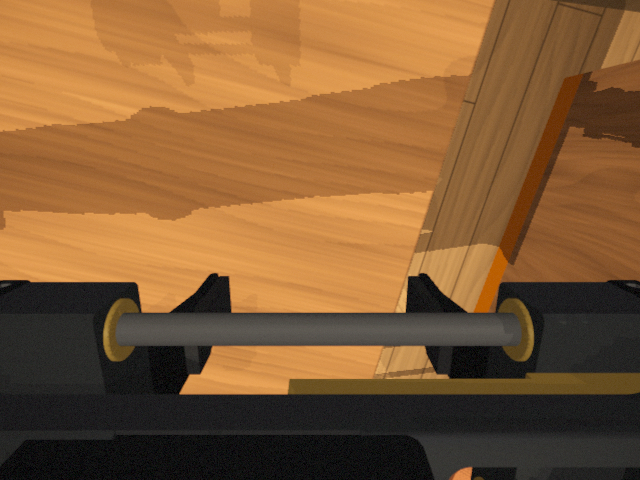

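The wrist view shows table only. The gripper hides rows above about 275, and image up is tool +x. Every row needs all the keys, so I resend the move in that form.

Emit:
servo_tool --series '[{"jaw": 100, "dx": 32, "dy": -21, "dz": 0, "turn": 0}, {"jaw": 100, "dx": 32, "dy": -21, "dz": 0, "turn": 0}, {"jaw": 100, "dx": 32, "dy": -21, "dz": 0, "turn": 0}, {"jaw": 100, "dx": 32, "dy": -21, "dz": 0, "turn": 0}, {"jaw": 100, "dx": 32, "dy": -21, "dz": 0, "turn": 0}, {"jaw": 100, "dx": 32, "dy": -21, "dz": 0, "turn": 0}, {"jaw": 100, "dx": 32, "dy": -21, "dz": 0, "turn": 0}, {"jaw": 100, "dx": 32, "dy": -21, "dz": 0, "turn": 0}, {"jaw": 100, "dx": 32, "dy": -21, "dz": 0, "turn": 0}, {"jaw": 100, "dx": 32, "dy": -21, "dz": 0, "turn": 0}]'

```text
t: 1.03
tool_pos: [0.413, -0.3536, 0.2226]
orientation: [0.993, 0.115, -0.0, 0.0]
ft_force: [0.7, -0.7, 0.8]
opening: 0.0869
```

Emit:
servo_tool --series '[{"jaw": 100, "dx": 32, "dy": -21, "dz": 0, "turn": 0}, {"jaw": 100, "dx": 32, "dy": -21, "dz": 0, "turn": 0}, {"jaw": 100, "dx": 30, "dy": -21, "dz": 0, "turn": 0}, {"jaw": 100, "dx": 20, "dy": -21, "dz": 0, "turn": 0}, {"jaw": 100, "dx": 0, "dy": 0, "dz": 0, "turn": -5}, {"jaw": 100, "dx": 0, "dy": 0, "dz": 0, "turn": 0}, {"jaw": 100, "dx": 0, "dy": 0, "dz": 0, "turn": 0}]'

```text
t: 1.62
tool_pos: [0.5035, -0.2478, 0.2223]
orientation: [0.988, 0.157, -0.0, 0.0]
ft_force: [-0.4, 0.1, -0.8]
opening: 0.0869
```

Run:
```python
from h import *
im,K,C=cam("wrist");np.savez("w1.npz",im=im,K=K,C=C);cv2.imwrite("pics/w2.png",im)
s=status.state();print(s["t"],s["tool_pos"],R.from_quat(s["orientation"]).as_matrix()[:,1],s["joints"],s["opening"])
```

```text
1.6667 [ 0.50313589 -0.24860657  0.22233943] [ 3.09061306e-01 -9.51042008e-01  4.56007469e-04] [ 0.81013737  0.15877414 -0.44286111  1.66306741  0.07067925  1.33582894
 -0.90094226] 0.08679599583294088
```

View pics/w2.png

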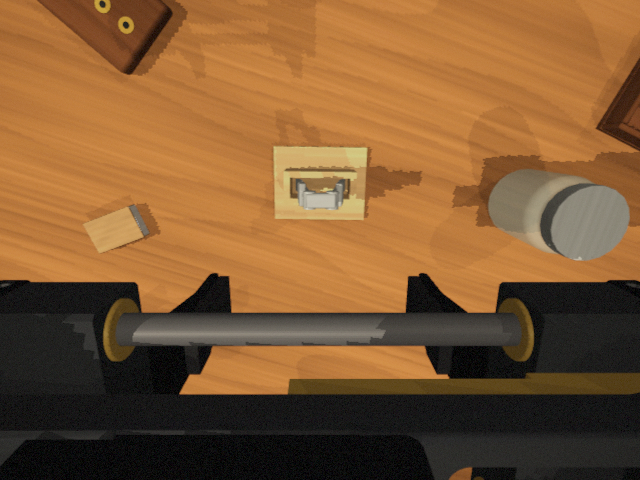

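The stand base spans (275,147) to (367,220), nearly square to the tool. The tongs' bow is at about (320,200). I measure both.

Run:
```python
from h import *
d=np.load("w1.npz");im,K,C=d["im"],d["K"],d["C"]
hsv=cv2.cvtColor(im,cv2.COLOR_BGR2HSV)
def roi(m,x0,y0,x1,y1):
    z=np.zeros_like(m);z[y0:y1,x0:x1]=m[y0:y1,x0:x1];return z
print(hsv[215,285],hsv[150,300],hsv[200,320],hsv[240,320])
H=hsv[...,0];base=roi((H>=18)&(H<40)&(hsv[...,2]>150),262,135,380,232)
pts=cv2.findNonZero(base.astype(np.uint8)); 
b=max(cv2.findContours(cv2.morphologyEx(base.astype(np.uint8),3,np.ones((3,3))),0,1)[0],key=cv2.contourArea)
r=cv2.minAreaRect(b);print(r)
W=np.array([onz(K,C,p,.006) for p in cv2.boxPoints(r)]);print(W[:,:2],W.mean(0),[np.linalg.norm(W[i]-W[(i+1)%4]) for i in range(4)])
for i in range(2):
    e=W[(i+1)%4]-W[i];print(np.degrees(np.arctan2(e[1],e[0])))
g=roi((hsv[...,1]<60)&(hsv[...,2]>130),285,165,355,220)
for c,st in blobs(g,30): print(c,st, tool(onz(K,C,(st[0]+st[2]/2,st[1]+st[3]/2),.106)))
m=g.astype(np.uint8);rows=[(v,np.flatnonzero(m[v]).min(),np.flatnonzero(m[v]).max()) for v in range(165,220) if m[v].any()];print(rows)
print("stand in tool",tool(W.mean(0)))
```

```text
[ 18 125 212] [ 20 118 210] [ 24  26 194] [ 15 174 202]
((320.0, 182.5), (73.0, 94.0), 90.0)
[[ 0.55194195 -0.18274188]
 [ 0.58200042 -0.27436242]
 [ 0.51004533 -0.30098487]
 [ 0.47829211 -0.20413012]] [ 0.53056995 -0.24055482  0.006     ] [np.float64(0.09642527684873915), np.float64(0.07672216612874785), np.float64(0.10192697898593932), np.float64(0.07669260783877388)]
-71.8365935665809
-159.69618368305544
[318.908      198.55066667] [298 184  44  26 750] [ 30.60412789   0.13419249 116.31174032]
[(184, np.int64(299), np.int64(341)), (185, np.int64(298), np.int64(341)), (186, np.int64(298), np.int64(341)), (187, np.int64(299), np.int64(341)), (188, np.int64(298), np.int64(341)), (189, np.int64(299), np.int64(341)), (190, np.int64(299), np.int64(341)), (191, np.int64(299), np.int64(341)), (192, np.int64(298), np.int64(341)), (193, np.int64(298), np.int64(341)), (194, np.int64(298), np.int64(341)), (195, np.int64(298), np.int64(341)), (196, np.int64(299), np.int64(341)), (197, np.int64(298), np.int64(341)), (198, np.int64(298), np.int64(340)), (199, np.int64(298), np.int64(340)), (200, np.int64(299), np.int64(340)), (201, np.int64(299), np.int64(341)), (202, np.int64(299), np.int64(341)), (203, np.int64(299), np.int64(341)), (204, np.int64(299), np.int64(341)), (205, np.int64(300), np.int64(340)), (206, np.int64(303), np.int64(337)), (207, np.int64(304), np.int64(337)), (208, np.int64(304), np.int64(337)), (209, np.int64(306), np.int64(335))]
stand in tool [ 28.77603605   0.72260027 216.31372172]
```

Emit:
servo_tool --series '[{"jaw": 100, "dx": 14, "dy": 0, "dz": 0, "turn": 0}, {"jaw": 100, "dx": 14, "dy": 0, "dz": 20, "turn": 0}, {"jaw": 100, "dx": 0, "dy": 0, "dz": 30, "turn": 0}, {"jaw": 100, "dx": 0, "dy": 0, "dz": 30, "turn": 0}, {"jaw": 100, "dx": 0, "dy": 0, "dz": 30, "turn": 0}, {"jaw": 80, "dx": 0, "dy": 0, "dz": 30, "turn": 0}, {"jaw": 65, "dx": 0, "dy": 0, "dz": 20, "turn": 0}, {"jaw": 55, "dx": 0, "dy": 0, "dz": 10, "turn": 0}, {"jaw": 50, "dx": 0, "dy": 0, "dz": 0, "turn": 0}, {"jaw": 50, "dx": 0, "dy": 0, "dz": 0, "turn": 0}]'

```text
t: 2.5
tool_pos: [0.5309, -0.239, 0.0529]
orientation: [0.987, 0.158, 0.0, 0.0]
ft_force: [-0.5, -0.0, -0.4]
opening: 0.0615
```

Run:
```python
from h import *
im,K,C=cam("wrist");np.savez("w1.npz",im=im,K=K,C=C);cv2.imwrite("pics/w3.png",im)
s=status.state();print(s["t"],s["tool_pos"],R.from_quat(s["orientation"]).as_matrix()[:,1],s["opening"],s["ft_force"])
```

```text
2.55 [ 0.53166199 -0.23923543  0.05385796] [ 0.3117567  -0.95016081  0.00148525] 0.057838246306416506 [ 0.62708855 -0.42982017  0.33441701]
```

View pics/w3.png

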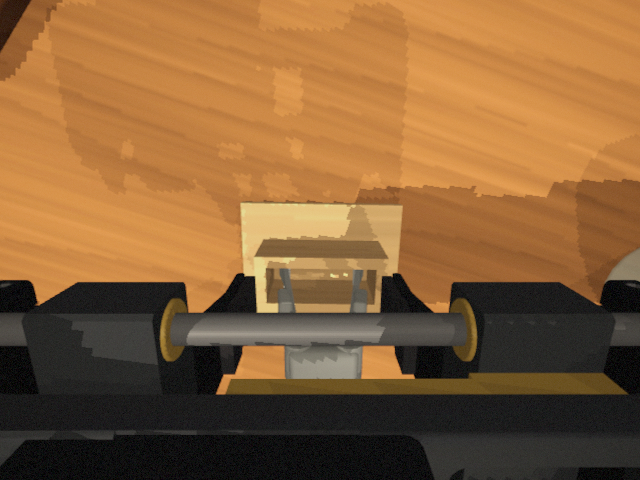

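The tongs' bow spans (286 to 362, 365), centred between the fingers. I close to about 36 mm and lift 60 mm.

Emit:
servo_tool --series '[{"jaw": 41, "dx": 0, "dy": 0, "dz": 0, "turn": 0}, {"jaw": 41, "dx": 0, "dy": 0, "dz": 0, "turn": 0}, {"jaw": 41, "dx": 0, "dy": 0, "dz": 0, "turn": 0}, {"jaw": 41, "dx": 0, "dy": 0, "dz": 0, "turn": 0}, {"jaw": 41, "dx": 0, "dy": 0, "dz": 0, "turn": 0}, {"jaw": 41, "dx": 0, "dy": 0, "dz": 0, "turn": 0}, {"jaw": 41, "dx": 0, "dy": 0, "dz": 0, "turn": 0}, {"jaw": 41, "dx": 0, "dy": 0, "dz": 0, "turn": 0}]'

```text
t: 3.22
tool_pos: [0.5311, -0.2376, 0.0533]
orientation: [0.987, 0.159, 0.0, -0.0]
ft_force: [-0.8, 2.6, 7.4]
opening: 0.0357
```

Emit:
servo_tool --series '[{"jaw": 41, "dx": 0, "dy": 0, "dz": -5, "turn": 0}, {"jaw": 41, "dx": 0, "dy": 0, "dz": -10, "turn": 0}, {"jaw": 41, "dx": 0, "dy": 0, "dz": -15, "turn": 0}, {"jaw": 41, "dx": 0, "dy": 0, "dz": -20, "turn": 0}, {"jaw": 41, "dx": 0, "dy": 0, "dz": -20, "turn": 0}, {"jaw": 41, "dx": 0, "dy": 0, "dz": -20, "turn": 0}, {"jaw": 41, "dx": 0, "dy": 0, "dz": -15, "turn": 0}, {"jaw": 41, "dx": 0, "dy": 0, "dz": -10, "turn": 0}, {"jaw": 41, "dx": 0, "dy": 0, "dz": 0, "turn": 0}]'

```text
t: 3.97
tool_pos: [0.5318, -0.2396, 0.1704]
orientation: [0.987, 0.158, 0.002, 0.002]
ft_force: [0.5, 0.0, -0.6]
opening: 0.0357
```

Run:
```python
from h import *
im,K,C=cam("wrist");np.savez("w1.npz",im=im,K=K,C=C)
s=status.state();print(s["t"],s["tool_pos"],R.from_quat(s["orientation"]).as_matrix()[:,1],s["opening"],s["ft_force"],s["joints"])
im2,K2,C2=cam("side")
print(proj(K2,C2,s["tool_pos"]))
u,v=proj(K2,C2,s["tool_pos"]).astype(int)
cv2.imwrite("pics/w4.png",np.hstack([cv2.resize(im,(400,300)),cv2.resize(im2[v-60:v+60,u-80:u+80],(400,300),interpolation=2)]))
for P in[(.48,.229),(.448,.268),(.648,.0545)]:print(tool(np.array([*P,0])))
```

```text
4.0167 [ 0.53099273 -0.23918566  0.16866588] [ 0.31232689 -0.94997239  0.00209129] 0.03602052660281542 [ 0.13915682  0.2032507  -0.12687782] [ 0.77177369  0.23950874 -0.45555199  1.6851881   0.11152005  1.24014832
 -0.96169044]
[400.16810709 175.95333517]
[  98.464266   -460.18275304  167.16563551]
[  80.2529231  -507.22897196  167.14906417]
[ 203.52603997 -241.92540843  167.23756213]
```

View pics/w4.png

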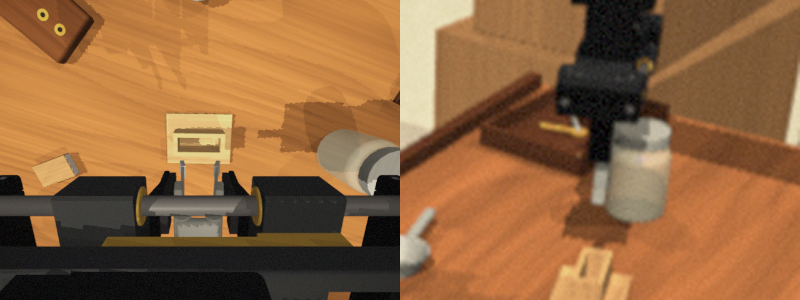

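Picture 7: the tongs are held with the jaws open, and the stand is empty. I carry them toward the cone at this height.

Emit:
servo_tool --series '[{"jaw": 41, "dx": 3, "dy": -12, "dz": 0, "turn": 0}, {"jaw": 41, "dx": 6, "dy": -24, "dz": 0, "turn": 0}, {"jaw": 41, "dx": 7, "dy": -30, "dz": 0, "turn": 0}, {"jaw": 41, "dx": 7, "dy": -30, "dz": 0, "turn": 0}, {"jaw": 41, "dx": 7, "dy": -30, "dz": 0, "turn": 0}, {"jaw": 41, "dx": 7, "dy": -30, "dz": 0, "turn": 0}, {"jaw": 41, "dx": 7, "dy": -30, "dz": 0, "turn": 0}, {"jaw": 41, "dx": 7, "dy": -30, "dz": 0, "turn": 0}, {"jaw": 41, "dx": 7, "dy": -30, "dz": 0, "turn": 0}, {"jaw": 41, "dx": 7, "dy": -30, "dz": 0, "turn": 0}]'

```text
t: 4.9
tool_pos: [0.5042, 0.0462, 0.1663]
orientation: [0.987, 0.159, -0.001, -0.0]
ft_force: [1.1, 0.1, -1.2]
opening: 0.0358
```

Emit:
servo_tool --series '[{"jaw": 41, "dx": 7, "dy": -30, "dz": 0, "turn": 0}, {"jaw": 41, "dx": 8, "dy": -30, "dz": 0, "turn": 0}, {"jaw": 41, "dx": 8, "dy": -30, "dz": 0, "turn": 0}, {"jaw": 41, "dx": 8, "dy": -30, "dz": 0, "turn": 0}, {"jaw": 41, "dx": 5, "dy": -20, "dz": 0, "turn": 0}, {"jaw": 41, "dx": 3, "dy": -15, "dz": 0, "turn": -3}, {"jaw": 41, "dx": 0, "dy": 0, "dz": 0, "turn": -6}, {"jaw": 41, "dx": 0, "dy": 0, "dz": 0, "turn": -6}, {"jaw": 41, "dx": 0, "dy": 0, "dz": 0, "turn": -6}, {"jaw": 41, "dx": 0, "dy": 0, "dz": 0, "turn": -6}]'

```text
t: 5.73
tool_pos: [0.4935, 0.2031, 0.1664]
orientation: [0.922, 0.388, -0.001, 0.0]
ft_force: [0.6, 0.5, -1.0]
opening: 0.036
```

Emit:
servo_tool --series '[{"jaw": 41, "dx": 0, "dy": 0, "dz": 0, "turn": -7}, {"jaw": 41, "dx": 0, "dy": 0, "dz": 0, "turn": -7}, {"jaw": 41, "dx": 0, "dy": 0, "dz": 0, "turn": -7}, {"jaw": 41, "dx": 0, "dy": 0, "dz": 0, "turn": -7}, {"jaw": 41, "dx": 0, "dy": 0, "dz": 0, "turn": -7}, {"jaw": 41, "dx": 0, "dy": 0, "dz": 0, "turn": -7}, {"jaw": 41, "dx": 0, "dy": 0, "dz": 0, "turn": -7}, {"jaw": 41, "dx": 0, "dy": 0, "dz": 0, "turn": -7}, {"jaw": 41, "dx": 0, "dy": 0, "dz": 0, "turn": -7}, {"jaw": 41, "dx": 0, "dy": 0, "dz": 0, "turn": -6}]'

```text
t: 6.57
tool_pos: [0.4936, 0.2028, 0.1665]
orientation: [0.54, 0.842, -0.001, -0.001]
ft_force: [-0.1, -0.1, -0.5]
opening: 0.0362
```

Emit:
servo_tool --series '[{"jaw": 41, "dx": 0, "dy": 0, "dz": 0, "turn": -6}, {"jaw": 41, "dx": 0, "dy": 0, "dz": 0, "turn": 0}, {"jaw": 41, "dx": 0, "dy": 0, "dz": 0, "turn": 0}, {"jaw": 41, "dx": 0, "dy": 0, "dz": 0, "turn": 0}]'

```text
t: 6.9
tool_pos: [0.4941, 0.2031, 0.167]
orientation: [0.499, 0.867, -0.0, -0.0]
ft_force: [0.4, -0.2, 0.5]
opening: 0.0357
```

Run:
```python
from h import *
im,K,C=cam("wrist");np.savez("w1.npz",im=im,K=K,C=C);cv2.imwrite("pics/w5.png",im)
s=status.state();M=R.from_quat(s["orientation"]).as_matrix();print(s["t"],s["tool_pos"],M,s["opening"],s["ft_force"],s["joints"])
print(proj(K,C,s["tool_pos"]+M@[0,0.022,.0463]),proj(K,C,s["tool_pos"]+M@[0,-0.022,.0463]))
```

```text
6.95 [0.49424014 0.2031637  0.16718451] [[-5.02065919e-01  8.64829180e-01 -5.50430841e-04]
 [ 8.64829351e-01  5.02065755e-01 -4.13195014e-04]
 [-8.09906292e-05 -6.83479882e-04 -9.99999763e-01]] 0.03582405104431958 [ 0.03133436  0.07340649 -0.63392729] [ 0.46832825  0.23286019 -1.01492929  1.78404495  0.2088089   1.24054202
 -0.07702163]
[352.59046875 263.50868502] [281.38894034 263.42555349]
```

View pics/w5.png

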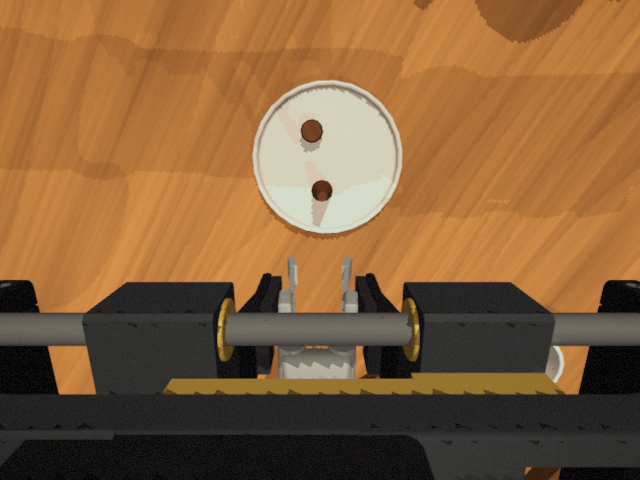

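Picture 8: the saucer is centred at (328,158), the cone at (322,190) and the stub at (312,131). The tongs' jaws are at (292,258) and (348,258).

Run:
```python
from h import *
d=np.load("w1.npz");im,K,C=d["im"],d["K"],d["C"]
hsv=cv2.cvtColor(im,cv2.COLOR_BGR2HSV)
m=np.zeros((480,640),bool);m[100:215,280:380]=(im.max(2)[100:215,280:380]<130)
for c,st in blobs(m,60):
    p=onz(K,C,(st[0]+st[2]/2-.5,st[1]+st[3]/2-.5),.006);print(c,st,p,tool(p), "size mm",st[2:4]/357.1*(C[2,3]-.006)*1000)
w=np.zeros((480,640),bool);w[70:245,245:415]=((hsv[...,1]<70)&(hsv[...,2]>150))[70:245,245:415]
st=max(blobs(w),key=lambda b:b[1][4])[1];print("saucer",st,tool(onz(K,C,(st[0]+st[2]/2,st[1]+st[3]/2),.01)),st[2]/357.1*(C[2,3]-.01)*1000)
# jaws: gray columns
for r in (262,266,270):
    row=hsv[r];g=np.flatnonzero((row[:,1]<60)&(row[:,2]>70));g=g[(g>280)&(g<360)];print(r,g.tolist())
    for u in (g.min(),g.max()): pass
    s=status.state();M=R.from_quat(s["orientation"]).as_matrix()
    print([tool(onz(K,C,(u,r),s["tool_pos"][2]-.0463))[:2] for u in(g.min(),g.max())])
```

```text
[311.29722922 130.88664987] [301 120  22  23 397] [0.44927138 0.26997393 0.006     ] [ 80.36978665  -5.23699745 161.18161765] size mm [19.90242252 20.80707809]
[321.46706587 190.39820359] [312 180  20  21 334] [0.48260004 0.23016689 0.006     ] [ 29.21029976   3.60084617 161.1797206 ] size mm [18.09311138 18.99776695]
saucer [  253    80   149   153 16770] [ 59.01479305   8.70018704 157.17382047] 133.12467952733402
262 [288, 289, 290, 291, 292, 293, 294, 344, 345, 346, 347, 348, 349, 350]
[array([  0.93356283, -17.89423063]), array([ 0.98998384, 20.37353852])]
266 [288, 289, 290, 291, 292, 293, 294, 295, 296, 342, 343, 344, 345, 346, 347, 348, 349, 350]
[array([ -1.68956315, -17.95218262]), array([-1.63200972, 20.43916463])]
270 [289, 290, 291, 292, 293, 294, 295, 296, 342, 343, 344, 345, 346, 347, 348, 349, 350]
[array([ -4.32874193, -17.3890666 ]), array([-4.27098966, 20.50521589])]
```

Emit:
servo_tool --series '[{"jaw": 41, "dx": 10, "dy": 1, "dz": 0, "turn": 0}, {"jaw": 41, "dx": 15, "dy": 1.3, "dz": 0, "turn": 0}, {"jaw": 41, "dx": 5, "dy": 0, "dz": 10, "turn": 0}, {"jaw": 41, "dx": 0, "dy": 0, "dz": 15, "turn": 0}, {"jaw": 41, "dx": 0, "dy": 0, "dz": 15, "turn": 0}, {"jaw": 41, "dx": 0, "dy": 0, "dz": 10, "turn": 0}, {"jaw": 41, "dx": 0, "dy": 0, "dz": 0, "turn": 0}, {"jaw": 41, "dx": 0, "dy": 0, "dz": 0, "turn": 0}]'

```text
t: 7.62
tool_pos: [0.4808, 0.2305, 0.1169]
orientation: [0.498, 0.867, -0.0, -0.001]
ft_force: [0.3, -0.1, -0.6]
opening: 0.0361
```

Run:
```python
from h import *
im,K,C=cam("wrist");np.savez("w1.npz",im=im,K=K,C=C);cv2.imwrite("pics/w6.png",im[100:400,160:480])
cv2.imwrite("pics/w6.png",cv2.resize(im[170:400,200:440],None,fx=2.5,fy=2.5,interpolation=2))
s=status.state();print(s["t"],s["tool_pos"],s["opening"],s["ft_force"]);print(tool([.4826,.2302,.006]),proj(K,C,[.4826,.2302,.006]),proj(K,C,[.4826,.2302,.040]))
```

```text
7.6667 [0.48140313 0.23074019 0.11766739] 0.0358259029073993 [ 0.14686809  0.41145833 -0.56932991]
[ -1.09652525   0.75078858 111.66720713] [319.03876798 237.24151167] [319.05086488 250.22645064]
```

View pics/w6.png

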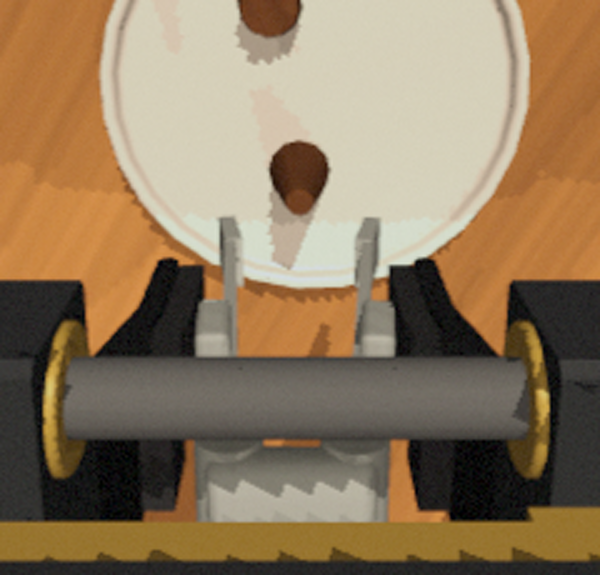

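Picture 9: the cone's axis lies midway between the jaws, with everything at crop column 300. I descend 50 mm and close.

Emit:
servo_tool --series '[{"jaw": 41, "dx": 0, "dy": 0, "dz": 10, "turn": 0}, {"jaw": 41, "dx": 0, "dy": 0, "dz": 15, "turn": 0}, {"jaw": 41, "dx": 0, "dy": 0, "dz": 15, "turn": 0}, {"jaw": 41, "dx": 0, "dy": 0, "dz": 10, "turn": 0}, {"jaw": 41, "dx": 0, "dy": 0, "dz": 0, "turn": 0}, {"jaw": 39, "dx": 0, "dy": 0, "dz": 0, "turn": 0}, {"jaw": 37, "dx": 0, "dy": 0, "dz": 0, "turn": 0}, {"jaw": 35, "dx": 0, "dy": 0, "dz": 0, "turn": 0}, {"jaw": 33, "dx": 0, "dy": 0, "dz": 0, "turn": 0}, {"jaw": 31, "dx": 0, "dy": 0, "dz": 0, "turn": 0}]'

```text
t: 8.5
tool_pos: [0.4818, 0.2305, 0.0681]
orientation: [0.498, 0.867, 0.0, 0.0]
ft_force: [0.1, 0.4, -0.5]
opening: 0.0283
```

Emit:
servo_tool --series '[{"jaw": 30, "dx": 0, "dy": 0, "dz": 0, "turn": 0}, {"jaw": 30, "dx": 0, "dy": 0, "dz": 0, "turn": 0}, {"jaw": 30, "dx": 0, "dy": 0, "dz": 0, "turn": 0}, {"jaw": 30, "dx": 0, "dy": 0, "dz": 0, "turn": 0}]'

```text
t: 8.83
tool_pos: [0.4818, 0.2306, 0.068]
orientation: [0.498, 0.867, 0.0, 0.0]
ft_force: [0.4, -0.2, 2.4]
opening: 0.0281
```

Run:
```python
from h import *
im,K,C=cam("wrist");np.savez("w1.npz",im=im,K=K,C=C)
im2,K2,C2=cam("side");im3,K3,C3=cam("top")
a=cv2.resize(im[180:330,240:400],(400,375),interpolation=2);u,v=proj(K2,C2,[.4826,.2302,.03]).astype(int);b=cv2.resize(im2[v-40:v+35,u-40:u+40],(400,375),interpolation=2)
cv2.imwrite("pics/w7.png",np.hstack([a,b]))
```

```text
(no output)
```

View pics/w7.png

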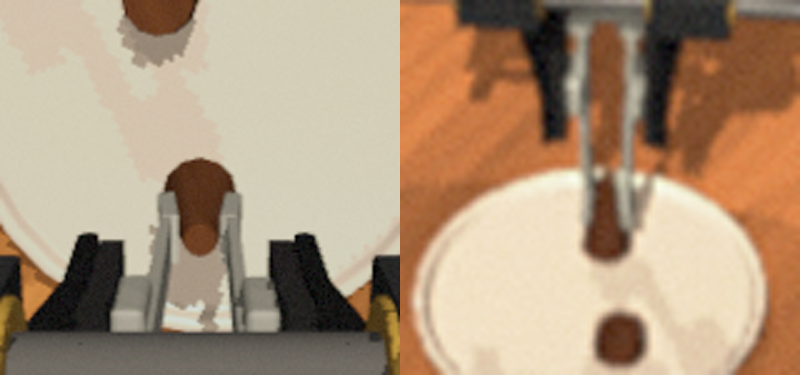

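Picture 10: the jaws grip the cone's middle, it is still upright, and the stub is clear. I lift 70 mm gently and carry it toward the plate, stopping short to look.

Emit:
servo_tool --series '[{"jaw": 30, "dx": 0, "dy": 0, "dz": -2, "turn": 0}, {"jaw": 30, "dx": 0, "dy": 0, "dz": -4, "turn": 0}, {"jaw": 30, "dx": 0, "dy": 0, "dz": -6, "turn": 0}, {"jaw": 30, "dx": 0, "dy": 0, "dz": -8, "turn": 0}, {"jaw": 30, "dx": 0, "dy": 0, "dz": -10, "turn": 0}, {"jaw": 30, "dx": 0, "dy": 0, "dz": -10, "turn": 0}, {"jaw": 30, "dx": 0, "dy": 0, "dz": -10, "turn": 0}, {"jaw": 30, "dx": 0, "dy": 0, "dz": -10, "turn": 0}, {"jaw": 30, "dx": 0, "dy": 0, "dz": -6, "turn": 0}, {"jaw": 30, "dx": 0, "dy": 0, "dz": -4, "turn": 0}]'

```text
t: 9.82
tool_pos: [0.4819, 0.2306, 0.1388]
orientation: [0.498, 0.867, 0.0, 0.001]
ft_force: [-0.0, 0.2, 0.3]
opening: 0.0279
```

Emit:
servo_tool --series '[{"jaw": 30, "dx": -6, "dy": 1.5, "dz": 0, "turn": 0}, {"jaw": 30, "dx": -10, "dy": 2, "dz": 0, "turn": 0}, {"jaw": 30, "dx": -15, "dy": 3, "dz": 0, "turn": 0}, {"jaw": 30, "dx": -20, "dy": 4, "dz": 0, "turn": 0}, {"jaw": 30, "dx": -20, "dy": 4, "dz": 0, "turn": 0}, {"jaw": 30, "dx": -20, "dy": 4, "dz": 0, "turn": 0}, {"jaw": 30, "dx": -20, "dy": 4, "dz": 0, "turn": 0}, {"jaw": 30, "dx": -20, "dy": 4, "dz": 0, "turn": 0}, {"jaw": 30, "dx": -20, "dy": 4, "dz": 0, "turn": 0}, {"jaw": 30, "dx": -20, "dy": 4, "dz": 0, "turn": 0}]'

```text
t: 10.65
tool_pos: [0.5984, 0.0976, 0.1368]
orientation: [0.499, 0.867, -0.0, -0.0]
ft_force: [0.7, 0.7, -1.1]
opening: 0.0282
```

Emit:
servo_tool --series '[{"jaw": 30, "dx": -20, "dy": 4, "dz": 0, "turn": 0}, {"jaw": 30, "dx": -20, "dy": 4, "dz": 0, "turn": 0}, {"jaw": 30, "dx": -20, "dy": 4, "dz": 0, "turn": 0}, {"jaw": 30, "dx": -20, "dy": 5, "dz": 0, "turn": 0}, {"jaw": 30, "dx": -14, "dy": 5, "dz": 0, "turn": 0}, {"jaw": 30, "dx": -7, "dy": 4, "dz": 0, "turn": 0}, {"jaw": 30, "dx": -4, "dy": 0, "dz": 0, "turn": 0}, {"jaw": 30, "dx": 0, "dy": 0, "dz": 0, "turn": 0}, {"jaw": 30, "dx": 0, "dy": 0, "dz": 0, "turn": 0}, {"jaw": 30, "dx": 0, "dy": 0, "dz": 0, "turn": 0}]'

```text
t: 11.48
tool_pos: [0.6719, 0.0237, 0.1376]
orientation: [0.498, 0.867, 0.0, -0.0]
ft_force: [0.2, 0.6, -1.0]
opening: 0.0283
```

Run:
```python
from h import *
im,K,C=cam("wrist");np.savez("w1.npz",im=im,K=K,C=C)
im2,K2,C2=cam("side")
s=status.state();p=s["tool_pos"];print(s["t"],p,s["opening"],s["ft_force"],s["orientation"])
a=cv2.resize(im[60:330,160:480],(480,405),interpolation=2);u,v=proj(K2,C2,p-[0,0,.05]).astype(int);b=cv2.resize(im2[v-45:v+45,u-35:u+35],(315,405),interpolation=2)
cv2.imwrite("pics/w8.png",np.hstack([a,b]))
hsv=cv2.cvtColor(im,cv2.COLOR_BGR2HSV);H=hsv[...,0]
m=(H>18)&(H<34)&(hsv[...,1]>100)&(hsv[...,2]>100);m[270:]=0
for c,st in blobs(m,300):
    q=(st[0]+st[2]/2-.5,st[1]+st[3]/2-.5);P=onz(K,C,q,.022);print(st,P,tool(P),st[2:4]/357.1*(C[2,3]-.022)*1000)
```

```text
11.5833 [0.67207578 0.02345502 0.13777363] 0.028185883425545927 [ 0.76421676  0.3206063  -0.4773729 ] [ 4.97577392e-01  8.67419584e-01 -5.32946640e-05  2.99746057e-05]
[ 286  158   57   57 2552] [0.65024162 0.05588233 0.022     ] [ 39.02656749  -2.46996746 115.76968414] [44.31743609 44.31743609]
```

View pics/w8.png

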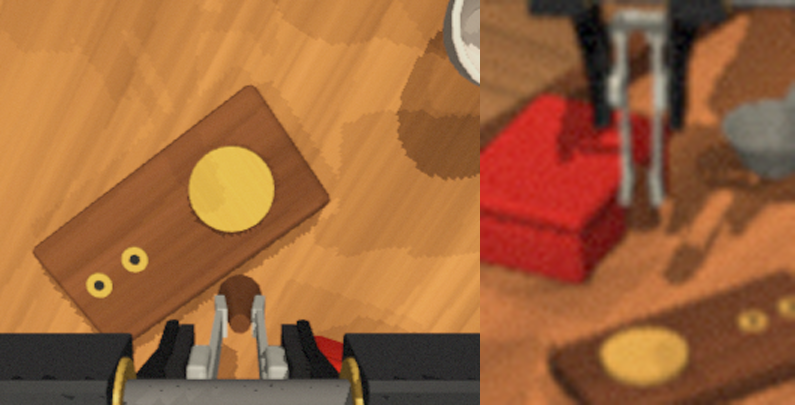

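Picture 11: the cone hangs upright in the jaws. The plate is at crop (232,189), 44.3 mm across as expected, and 39 mm ahead and -2.5 mm sideways in tool axes. I check the cone's offset in the jaws numerically.

Run:
```python
from h import *
d=np.load("w1.npz");im,K,C=d["im"],d["K"],d["C"]
z=status.state()["tool_pos"][2]-.062
hsv=cv2.cvtColor(im,cv2.COLOR_BGR2HSV)
m=np.zeros((480,640),bool);m[238:285,303:338]=((im.max(2)<130)&(hsv[...,1]>110))[238:285,303:338]
b=max(blobs(m,50),key=lambda b:b[1][4]);print(b)
for v in range(240,262,3):
    g=np.flatnonzero(m[v]); print(v,(g.min(),g.max()) if len(g) else None,end=" ")
st=b[1];print("front edge",tool(onz(K,C,(st[0]+st[2]/2,st[1]),z)))
for v in (250,254,258):
    g=np.flatnonzero(m[v]);print(v,tool(onz(K,C,(g.min(),v),z))[:2],tool(onz(K,C,(g.max(),v),z))[:2])
```

```text
(array([319.16918429, 259.70392749]), array([305, 243,  29,  38, 662], dtype=int32))
240 (np.int64(311), np.int64(315)) 243 (np.int64(307), np.int64(321)) 246 (np.int64(303), np.int64(327)) 249 (np.int64(303), np.int64(331)) 252 (np.int64(306), np.int64(332)) 255 (np.int64(305), np.int64(333)) 258 (np.int64(310), np.int64(328)) 261 (np.int64(311), np.int64(328)) front edge [ 8.82704718  1.72545051 61.99896523]
250 [ 4.0150732  -6.48034424] [4.04277919 9.95328012]
254 [ 1.24680211 -7.81903695] [ 1.27820979 10.64546023]
258 [-1.53129771 -4.53499811] [-1.51086208  7.37305989]
```

Emit:
servo_tool --series '[{"jaw": 30, "dx": 6, "dy": -1, "dz": 0, "turn": 0}, {"jaw": 30, "dx": 12, "dy": -1, "dz": 0, "turn": 0}, {"jaw": 30, "dx": 12, "dy": -1, "dz": 0, "turn": 0}, {"jaw": 30, "dx": 7, "dy": -1, "dz": 5, "turn": 0}, {"jaw": 30, "dx": 3, "dy": 0, "dz": 10, "turn": 0}, {"jaw": 30, "dx": 0, "dy": 0, "dz": 14, "turn": 0}, {"jaw": 30, "dx": 0, "dy": 0, "dz": 10, "turn": 0}, {"jaw": 30, "dx": 0, "dy": 0, "dz": 6, "turn": 0}, {"jaw": 30, "dx": 0, "dy": 0, "dz": 4, "turn": 0}, {"jaw": 30, "dx": 0, "dy": 0, "dz": 2, "turn": 0}]'

```text
t: 12.42
tool_pos: [0.6487, 0.0543, 0.0851]
orientation: [0.499, 0.867, -0.0, -0.001]
ft_force: [-0.2, -1.0, -0.2]
opening: 0.0278
```

Emit:
servo_tool --series '[{"jaw": 30, "dx": 0, "dy": 0, "dz": 0, "turn": 0}, {"jaw": 30, "dx": 0, "dy": 0, "dz": 0, "turn": 0}]'

```text
t: 12.58
tool_pos: [0.6493, 0.0549, 0.0867]
orientation: [0.498, 0.867, 0.0, 0.0]
ft_force: [-0.3, 0.6, -0.7]
opening: 0.0284
```

Emit:
servo_tool --series '[{"jaw": 30, "dx": 0, "dy": 0, "dz": 1, "turn": 0}, {"jaw": 30, "dx": 0, "dy": 0, "dz": 0, "turn": 0}, {"jaw": 30, "dx": 0, "dy": 0, "dz": 0, "turn": 0}]'

```text
t: 12.83
tool_pos: [0.6492, 0.055, 0.0859]
orientation: [0.498, 0.867, 0.0, 0.0]
ft_force: [-0.0, -0.3, 0.1]
opening: 0.0278
```

Emit:
servo_tool --series '[{"jaw": 30, "dx": 0, "dy": 0, "dz": 1, "turn": 0}, {"jaw": 30, "dx": 0, "dy": 0, "dz": 0, "turn": 0}, {"jaw": 30, "dx": 0, "dy": 0, "dz": 0, "turn": 0}]'

```text
t: 13.08
tool_pos: [0.649, 0.0549, 0.0845]
orientation: [0.498, 0.867, -0.0, 0.0]
ft_force: [-0.3, -0.4, -1.6]
opening: 0.0279
```

Emit:
servo_tool --series '[{"jaw": 30, "dx": 0, "dy": 0, "dz": 1, "turn": 0}, {"jaw": 30, "dx": 0, "dy": 0, "dz": 0, "turn": 0}, {"jaw": 30, "dx": 0, "dy": 0, "dz": 0, "turn": 0}]'

```text
t: 13.33
tool_pos: [0.6492, 0.055, 0.084]
orientation: [0.498, 0.867, 0.0, 0.0]
ft_force: [-0.6, -1.3, 2.6]
opening: 0.0279
```

Emit:
servo_tool --series '[{"jaw": 30, "dx": 0, "dy": 0, "dz": 0.5, "turn": 0}, {"jaw": 30, "dx": 0, "dy": 0, "dz": 0, "turn": 0}, {"jaw": 30, "dx": 0, "dy": 0, "dz": 0, "turn": 0}]'

```text
t: 13.58
tool_pos: [0.6493, 0.055, 0.084]
orientation: [0.498, 0.867, 0.0, 0.0]
ft_force: [-1.8, -1.0, 4.9]
opening: 0.0277
```

Contact: 4.9 N upward at the expected height. I open the jaws slowly to 36 mm.

Emit:
servo_tool --series '[{"jaw": 32, "dx": 0, "dy": 0, "dz": 0, "turn": 0}, {"jaw": 33, "dx": 0, "dy": 0, "dz": 0, "turn": 0}, {"jaw": 34, "dx": 0, "dy": 0, "dz": 0, "turn": 0}, {"jaw": 35, "dx": 0, "dy": 0, "dz": 0, "turn": 0}, {"jaw": 36, "dx": 0, "dy": 0, "dz": 0, "turn": 0}, {"jaw": 38, "dx": 0, "dy": 0, "dz": 0, "turn": 0}, {"jaw": 40, "dx": 0, "dy": 0, "dz": 0, "turn": 0}, {"jaw": 41, "dx": 0, "dy": 0, "dz": 0, "turn": 0}, {"jaw": 41, "dx": 0, "dy": 0, "dz": 0, "turn": 0}, {"jaw": 41, "dx": 0, "dy": 0, "dz": 0, "turn": 0}]'

```text
t: 14.42
tool_pos: [0.649, 0.055, 0.083]
orientation: [0.498, 0.867, -0.0, -0.0]
ft_force: [0.6, -0.1, -0.7]
opening: 0.0356
```

Emit:
servo_tool --series '[{"jaw": 41, "dx": 0, "dy": 0, "dz": 0, "turn": 0}, {"jaw": 41, "dx": 0, "dy": 0, "dz": -3, "turn": 0}, {"jaw": 41, "dx": 0, "dy": 0, "dz": -6, "turn": 0}, {"jaw": 41, "dx": 0, "dy": 0, "dz": -10, "turn": 0}, {"jaw": 41, "dx": 0, "dy": 0, "dz": -15, "turn": 0}, {"jaw": 41, "dx": 0, "dy": 0, "dz": -20, "turn": 0}, {"jaw": 41, "dx": 0, "dy": 0, "dz": -20, "turn": 0}, {"jaw": 41, "dx": 0, "dy": 0, "dz": -10, "turn": 0}, {"jaw": 41, "dx": 0, "dy": 0, "dz": 0, "turn": 0}, {"jaw": 41, "dx": 0, "dy": 0, "dz": 0, "turn": 0}]'

```text
t: 15.25
tool_pos: [0.6494, 0.055, 0.1679]
orientation: [0.498, 0.867, 0.0, 0.001]
ft_force: [0.8, 0.1, -0.4]
opening: 0.0357
```

Run:
```python
from h import *
im,K,C=cam("wrist");np.savez("w1.npz",im=im,K=K,C=C);cv2.imwrite("pics/w9.png",im)
s=status.state();print(s["t"],s["tool_pos"],s["opening"],s["ft_force"],R.from_quat(s["orientation"]).as_matrix()[:,1],s["joints"])
hsv=cv2.cvtColor(im,cv2.COLOR_BGR2HSV);H=hsv[...,0]
m=(H>18)&(H<34)&(hsv[...,1]>100)&(hsv[...,2]>100);m[290:]=0
for c,st in blobs(m,300): print("plate",st,onz(K,C,(st[0]+st[2]/2-.5,st[1]+st[3]/2-.5),.022))
u,v=proj(K,C,[.6495,.0555,.03]).astype(int);print(u,v)
m=np.zeros((480,640),bool);m[v-25:v+30,u-25:u+25]=((im.max(2)<130)&(hsv[...,1]>110))[v-25:v+30,u-25:u+25]
for c,st in blobs(m,60): print("dark",c,st,onz(K,C,(st[0]+st[2]/2-.5,st[1]),.022))
im2,K2,C2=cam("side");u,v=proj(K2,C2,[.6495,.0555,.03]).astype(int)
cv2.imwrite("pics/s9.png",im2);np.savez("s9.npz",im=im2,K=K2,C=C2)
g=im2[v-16:v+14,u-12:u+12].max(2);print(g[:, ::1].shape);m=np.zeros(im2.shape[:2],bool);hs=cv2.cvtColor(im2,cv2.COLOR_BGR2HSV)
m[v-16:v+14,u-12:u+12]=g<85
for c,st in blobs(m,10):print("side dark",c,st,"expect base",proj(K2,C2,[.6495,.0555,.022]),"top",proj(K2,C2,[.6495,.0555,.056]))
```

```text
15.3 [0.64870921 0.05475696 0.16666336] 0.035839262074820126 [-0.261013   -0.66806695 -0.75263642] [ 8.64090571e-01  5.03335937e-01 -6.48345873e-04] [ 0.51753898  0.49215636 -0.87090504  1.49741696  0.38169881  1.3301366
  0.1412433 ]
plate [ 294  200   50   49 1510] [0.64997165 0.05651676 0.022     ]
317 226
dark [318.60365854 225.86585366] [308 216  22  22 328] [0.64631961 0.06276573 0.022     ]
dark [319.72689076 248.33193277] [294 236  48  20 238] [0.65476416 0.04654394 0.022     ]
(30, 24)
side dark [293.90909091 259.36363636] [293 258   4   5  11] expect base [290.75123895 265.76095239] top [290.31233908 253.56674047]
```

The cone's base circle is centred at about (318,227), within about 2 mm of the plate centre, and round, so it is upright. I turn back and return to the stand.

Emit:
servo_tool --series '[{"jaw": 41, "dx": 0, "dy": 0, "dz": 0, "turn": 4}, {"jaw": 41, "dx": 0, "dy": 0, "dz": 0, "turn": 7}, {"jaw": 41, "dx": 0, "dy": 0, "dz": 0, "turn": 7}, {"jaw": 41, "dx": 0, "dy": 0, "dz": 0, "turn": 7}, {"jaw": 41, "dx": 0, "dy": 0, "dz": 0, "turn": 7}, {"jaw": 41, "dx": 0, "dy": 0, "dz": 0, "turn": 7}, {"jaw": 41, "dx": 0, "dy": 0, "dz": 0, "turn": 7}, {"jaw": 41, "dx": 0, "dy": 0, "dz": 0, "turn": 7}, {"jaw": 41, "dx": 0, "dy": 0, "dz": 0, "turn": 7}, {"jaw": 41, "dx": 0, "dy": 0, "dz": 0, "turn": 7}]'

```text
t: 16.18
tool_pos: [0.6481, 0.0547, 0.1653]
orientation: [0.895, 0.445, -0.001, -0.001]
ft_force: [0.1, -0.1, -0.5]
opening: 0.0359
```

Emit:
servo_tool --series '[{"jaw": 41, "dx": 0, "dy": 0, "dz": 0, "turn": 7}, {"jaw": 41, "dx": 0, "dy": 0, "dz": 0, "turn": 7}, {"jaw": 41, "dx": 0, "dy": 0, "dz": 0, "turn": 7}, {"jaw": 41, "dx": 0, "dy": 0, "dz": 0, "turn": 7}, {"jaw": 41, "dx": 0, "dy": 0, "dz": 0, "turn": 7}, {"jaw": 41, "dx": 0, "dy": 0, "dz": 0, "turn": 0}, {"jaw": 41, "dx": -8, "dy": 9, "dz": 0, "turn": 0}, {"jaw": 41, "dx": -15, "dy": 18, "dz": 0, "turn": 0}, {"jaw": 41, "dx": -20, "dy": 24, "dz": 0, "turn": 0}, {"jaw": 41, "dx": -20, "dy": 24, "dz": 0, "turn": 0}]'

```text
t: 17.02
tool_pos: [0.6114, -0.037, 0.1662]
orientation: [0.987, 0.161, -0.001, -0.0]
ft_force: [0.3, -0.8, -0.9]
opening: 0.0356
```

Emit:
servo_tool --series '[{"jaw": 41, "dx": -20, "dy": 24, "dz": 0, "turn": 0}, {"jaw": 41, "dx": -20, "dy": 24, "dz": 0, "turn": 0}, {"jaw": 41, "dx": -20, "dy": 24, "dz": 0, "turn": 0}, {"jaw": 41, "dx": -20, "dy": 24, "dz": 0, "turn": 0}, {"jaw": 41, "dx": -20, "dy": 24, "dz": 0, "turn": 0}, {"jaw": 41, "dx": -20, "dy": 24, "dz": 0, "turn": 0}, {"jaw": 41, "dx": -12, "dy": 14, "dz": 0, "turn": 0}, {"jaw": 41, "dx": -7, "dy": 8, "dz": 0, "turn": 0}, {"jaw": 41, "dx": 0, "dy": 0, "dz": 0, "turn": 0}, {"jaw": 41, "dx": 0, "dy": 0, "dz": 0, "turn": 0}]'

```text
t: 17.85
tool_pos: [0.5323, -0.2366, 0.1667]
orientation: [0.987, 0.159, -0.0, -0.001]
ft_force: [0.4, 1.0, -0.4]
opening: 0.0358
```

Run:
```python
from h import *
im,K,C=cam("wrist");np.savez("w1.npz",im=im,K=K,C=C)
s=status.state();y=R.from_quat(s["orientation"]).as_matrix()[:,1];print(s["t"],s["tool_pos"],s["opening"],np.degrees(np.arctan2(y[1],y[0])));print("grasp TCP",tool([.5314,-.2390,.0533]),"stand",tool([.5306,-.2405,.006]))
hsv=cv2.cvtColor(im,cv2.COLOR_BGR2HSV);H=hsv[...,0]
m=((H>=18)&(H<40)&(hsv[...,2]>150)).astype(np.uint8);m[300:]=0
b=max(cv2.findContours(cv2.morphologyEx(m,2,np.ones((3,3))),0,1)[0],key=cv2.contourArea);x,yy,w,h=cv2.boundingRect(b);print(x,yy,w,h)
print([tool(onz(K,C,p,.006)).round(1) for p in[(x,yy+5),(x+w-1,yy+5),(x+w/2,yy)]])
for r in (258,262,266,270):
    row=hsv[r];g=np.flatnonzero((row[:,1]<60)&(row[:,2]>70));g=g[(g>275)&(g<365)]
    if len(g):print(r,g.min(),g.max(),[tool(onz(K,C,(u,r),s["tool_pos"][2]-.0463))[:2].round(1) for u in(g.min(),g.max())])
```

```text
17.9 [ 0.53295659 -0.23532889  0.16687159] 0.03562860771283901 -71.61818153709096
grasp TCP [ -2.69694918   3.12989771 113.56643863] stand [ -3.95501722   4.35812674 160.86431086]
269 183 108 82
[array([ 30. , -43.9, 160.9]), array([ 29.9,  52.8, 160.8]), array([ 34.4,   4.9, 160.9])]
258 288 350 [array([  2.6, -18.2]), array([ 2.5, 20. ])]
262 288 350 [array([ -0.1, -18.2]), array([-0.1, 20.1])]
266 288 350 [array([ -2.7, -18.3]), array([-2.7, 20.1])]
270 288 350 [array([ -5.3, -18.3]), array([-5.3, 20.2])]
```

Emit:
servo_tool --series '[{"jaw": 41, "dx": -3, "dy": 3.3, "dz": 0, "turn": 0}, {"jaw": 41, "dx": 0, "dy": 0, "dz": 15, "turn": 0}, {"jaw": 41, "dx": 0, "dy": 0, "dz": 20, "turn": 0}, {"jaw": 41, "dx": 0, "dy": 0, "dz": 20, "turn": 0}, {"jaw": 41, "dx": 0, "dy": 0, "dz": 10, "turn": 0}, {"jaw": 41, "dx": 0, "dy": 0, "dz": 5, "turn": 0}, {"jaw": 41, "dx": 0, "dy": 0, "dz": 0, "turn": 0}, {"jaw": 41, "dx": 0, "dy": 0, "dz": 0, "turn": 0}]'

```text
t: 18.57
tool_pos: [0.5314, -0.2408, 0.0977]
orientation: [0.987, 0.159, 0.0, 0.0]
ft_force: [-0.5, -0.2, -0.6]
opening: 0.0356
```

Emit:
servo_tool --series '[{"jaw": 41, "dx": 0, "dy": 0, "dz": 5, "turn": 0}, {"jaw": 41, "dx": 0, "dy": 0, "dz": 5, "turn": 0}, {"jaw": 41, "dx": 0, "dy": 0, "dz": 5, "turn": 0}, {"jaw": 41, "dx": 0, "dy": 0, "dz": 0, "turn": 0}]'

```text
t: 18.9
tool_pos: [0.53, -0.241, 0.081]
orientation: [0.987, 0.158, -0.001, -0.0]
ft_force: [-0.6, -1.1, -0.4]
opening: 0.0358
```

Emit:
servo_tool --series '[{"jaw": 41, "dx": 0, "dy": 0, "dz": 6, "turn": 0}, {"jaw": 41, "dx": 0, "dy": 0, "dz": 6, "turn": 0}, {"jaw": 41, "dx": 0, "dy": 0, "dz": 6, "turn": 0}, {"jaw": 41, "dx": 0, "dy": 0, "dz": 5, "turn": 0}, {"jaw": 41, "dx": 0, "dy": 0, "dz": 3, "turn": 0}, {"jaw": 41, "dx": 0, "dy": 0, "dz": 0, "turn": 0}, {"jaw": 41, "dx": 0, "dy": 0, "dz": 0, "turn": 0}]'

```text
t: 19.48
tool_pos: [0.5306, -0.2411, 0.0558]
orientation: [0.987, 0.158, -0.0, -0.0]
ft_force: [-0.0, -0.2, -1.4]
opening: 0.036
```

Emit:
servo_tool --series '[{"jaw": 41, "dx": 0, "dy": 0, "dz": 1.5, "turn": 0}, {"jaw": 41, "dx": 0, "dy": 0, "dz": 0.5, "turn": 0}, {"jaw": 41, "dx": 0, "dy": 0, "dz": 0, "turn": 0}, {"jaw": 41, "dx": 0, "dy": 0, "dz": 0, "turn": 0}]'

```text
t: 19.82
tool_pos: [0.5308, -0.2413, 0.0542]
orientation: [0.987, 0.158, 0.0, 0.0]
ft_force: [0.1, -0.4, -1.1]
opening: 0.036
```

Emit:
servo_tool --series '[{"jaw": 41, "dx": 0, "dy": 0, "dz": 1, "turn": 0}, {"jaw": 41, "dx": 0, "dy": 0, "dz": 0, "turn": 0}, {"jaw": 43, "dx": 0, "dy": 0, "dz": 0, "turn": 0}, {"jaw": 45, "dx": 0, "dy": 0, "dz": 0, "turn": 0}, {"jaw": 47, "dx": 0, "dy": 0, "dz": 0, "turn": 0}, {"jaw": 55, "dx": 0, "dy": 0, "dz": 0, "turn": 0}, {"jaw": 70, "dx": 0, "dy": 0, "dz": 0, "turn": 0}, {"jaw": 80, "dx": 0, "dy": 0, "dz": 0, "turn": 0}, {"jaw": 80, "dx": 0, "dy": 0, "dz": 0, "turn": 0}, {"jaw": 80, "dx": 0, "dy": 0, "dz": 0, "turn": 0}]'

```text
t: 20.65
tool_pos: [0.5305, -0.241, 0.0528]
orientation: [0.987, 0.158, -0.0, -0.0]
ft_force: [-0.4, -1.1, 0.3]
opening: 0.0651
```

Emit:
servo_tool --series '[{"jaw": 80, "dx": 0, "dy": 0, "dz": 0, "turn": 0}, {"jaw": 80, "dx": 0, "dy": 0, "dz": -5, "turn": 0}, {"jaw": 80, "dx": 0, "dy": 0, "dz": -15, "turn": 0}, {"jaw": 80, "dx": 0, "dy": 0, "dz": -25, "turn": 0}, {"jaw": 80, "dx": 0, "dy": 0, "dz": -30, "turn": 0}, {"jaw": 80, "dx": 0, "dy": 0, "dz": -30, "turn": 0}, {"jaw": 80, "dx": -10, "dy": 0, "dz": -30, "turn": 0}, {"jaw": 80, "dx": -20, "dy": 0, "dz": -30, "turn": 0}, {"jaw": 80, "dx": 0, "dy": 0, "dz": 0, "turn": 0}, {"jaw": 80, "dx": 0, "dy": 0, "dz": 0, "turn": 0}]'

```text
t: 21.48
tool_pos: [0.5027, -0.2518, 0.2207]
orientation: [0.988, 0.157, 0.002, 0.002]
ft_force: [-0.2, 0.2, 0.4]
opening: 0.0696
```

Run:
```python
from h import *
im,K,C=cam("wrist");s=status.state();print(s["t"],s["tool_pos"],s["opening"],s["ft_force"])
im2,K2,C2=cam("side");im3,K3,C3=cam("top")
def crop(im,K,C,P,a):
    u,v=proj(K,C,P).astype(int);return cv2.resize(im[v-a:v+a,u-a:u+a],(260,260),interpolation=2)
S=[.531,-.24,.05];B=[.65,.056,.03];A=[.47,.256,.01]
r1=[crop(im,K,C,S,60),crop(im2,K2,C2,S,35),crop(im3,K3,C3,S,35)]
r2=[crop(im2,K2,C2,B,30),crop(im3,K3,C3,B,30),crop(im2,K2,C2,A,45)]
cv2.imwrite("pics/fin.png",np.vstack([np.hstack(r1),np.hstack(r2)]))
hsv=cv2.cvtColor(im,cv2.COLOR_BGR2HSV);u,v=proj(K,C,[.531,-.24,.105]).astype(int)
m=np.zeros((480,640),bool);m[v-30:v+30,u-45:u+45]=((hsv[...,1]<60)&(hsv[...,2]>130))[v-30:v+30,u-45:u+45]
for c,st in blobs(m,100):print("bow",st,onz(K,C,(st[0]+st[2]/2,st[1]+st[3]/2),.106))
```

```text
21.5333 [ 0.50227083 -0.25080783  0.21876161] 0.06972091727463293 [-0.10998396 -0.17094233 -0.72142385]
bow [296 184  45  26 782] [ 0.53179652 -0.24246829  0.106     ]
```

View pics/fin.png

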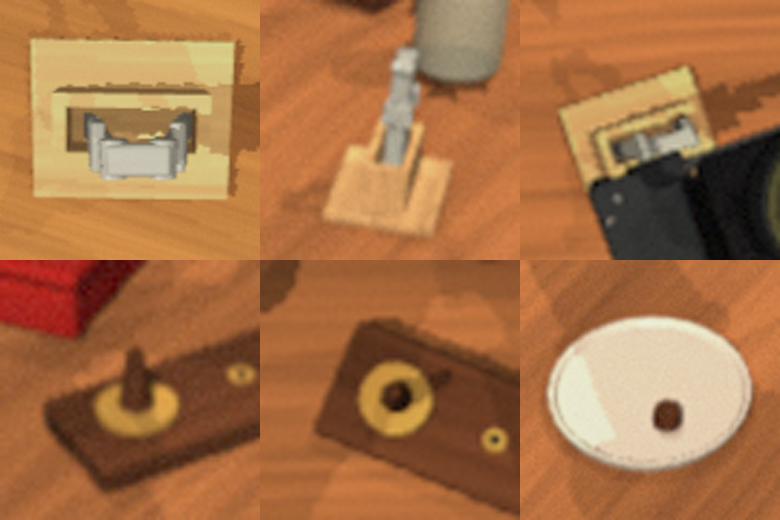

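The last picture (12) shows the tongs upright in the pocket, the cone upright at the centre of the plate, the stub alone on the saucer, and the gripper clear. I hand the job in.

```bash
python3 -c "
from bench import job
print(job.job_done())"
```

```text
the job is handed in; nothing more can be done
None
```

I took the tongs from their stand and used them to lift the tall cone off the saucer. I set it on the brass plate with light contact (about 5 N), then stood the tongs back in the pocket tips down. The job was handed in at about 21.5 s of the 67 s allowed; it reports no verdict.

**Last checks:**
- **Cone:** it stands upright, and its base centre measured within about 2 mm of the plate's centre.
- **Tongs:** they stand upright in the pocket. Their top measured about 2 mm from the stand's centre and in line with the stand.
- **Stub:** it is still on the saucer. I judged this from the picture only and did not re-measure its position.
- **Bystanders:** nothing suggests any were touched, but I did not re-measure them.
- **Gripper:** open and clear at a height of 0.22 m, touching nothing.

**Disagreements:**
- The grip closed to 28 mm over the finger rests instead of the roughly 31 mm given for a 16 mm part. I gripped the cone somewhat higher, where it is thinner, and the hold stayed firm.
- The first move call was refused because each row must contain all five keys. It moved nothing.
- The side-view colour mask for the standing cone caught only a few pixels. For the cone's position I relied on the wrist view and the final picture.

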